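Seat the loose relays and snap the hold-down frame shut

ROBOT

A 6-joint arm with a two-finger parallel gripper is mounted at the origin on the work surface. World frame = base frame: x ahead of the robot, y to its left, z up, the work surface at z = 0. Lengths are in m, angles in rad, forces in N, time in s.
With the tool pointing down it reaches from about 0.275 to 0.875 m from the base axis. Payload 12.5 kg.
Tool frame: the origin (TCP) lies at the very end of the fingers, on their centre line; the grasp point (between the pads) lies 19 mm behind it; z points along the fingers, y is the line along which they close (so a half turn about z gives the same grasp; the last joint's range is limited). The gripper opens to 85 mm and grips with 20 to 120 N. Pads are 22 mm wide; open, the fingers measure 114 mm over their backs; the gripper's body (76 mm by 85 mm) begins 54 mm behind the grasp point. The pads swing forward as they close: fully open they stand 13 mm farther back than shut.
Start: joints at [-1.202, 0.351, 1.652, -0, 1.139, -0.085], TCP at [0.241, -0.494, 0.231] pointing down, gripper open.
Joint ranges: [-2.75, 2.75], [-0.79, 2.1], [0.01, 2.65], [-1.57, 4.71], [0.07, 3.14], [-2.87, 2.87]. Speed limits (rad/s): [2.22, 2.22, 2.79, 3.14, 3.14, 3.14].

INTERFACE

Orientations are given as a 3x3 rotation matrix whose columns are the frame's x, y, z axes.
In Python, from bench import manip gives the robot as it stands. Calls block until the motion is done:
- manip.move_ptp(position, orientation): joint-space move of the TCP to a pose.
- manip.move_l(position, attitude=None, max_speed=0.15): straight line of the TCP; attitude=None keeps the orientation; max_speed is the mean speed in m/s.
- manip.move_j(angles): joint-space move.
- manip.set_gripper(opening, effort=None): opening from 0.0 (shut) to 1.0 (fully open); effort is the grip in N (None keeps the last); returns when the fingers have stopped.
- manip.dwell(seconds).
- manip.inverse_kinematics(position, orientation): joint angles nearest the present ones, or None.
- manip.grab_frame(name): name is "scene" or "top" or "wrist"; returns (picture, depth): 400x640x3 uint8, red, green, blue; 400x640 float32, m along the optical axis (not along the pixel's ray), 0 where there is no reading.
- manip.get_calibration(name): a dict with "camera_matrix" (3x3 intrinsics, pixels), "k1" (the pictures are not rectified: a ray, as slopes to the right and down, at radius r is drawn at 1 + k1 r^2 times it, then the intrinsics apply), "R" (3x3) and "t" (3): a world point X has camera coordinates R X + t. Camera axes: x right, y down, z forward; pixel columns grow to the right and rows downward; lengths in m; the calibration is good to about 2 mm. A picture is of the moment at which its call begins: read the wrist's pose just before it. get_calibration takes no time and is no camera call; for the wrist camera it gives the pose at the moment of the call.
A pose or a line that the arm cannot do raises manip.Unreachable and nothing moves.
- manip.sign_off(): hands the job in; it is judged then, once.
Trained networks look in the newest picture that a camera, given by its name, has taken for a name from the list of things; names that differ only in an ending like _2 or _b are one class to them, and where a whole thing is asked for, a point or a joint stands for the part that bears it (a point fixed in the world has none). Each returns a list of dicts, best first, with "confidence" (0 to 1); they miss things now and then, are a little off and sometimes report something else, mostly with a low value. They report only what shows in the picture. A call takes as long as a camera call.
- manip.look_for(camera, name): "at" ([x, y, z] in m, in world coordinates, good to about 4 mm: the middle of the surface that is visible of it).
Readings, each from a call of its own:
- manip.current_time(): time.
- manip.current_qpos(): joint angles.
- manip.current_joint_vel(): joint speeds.
- manip.current_joint_torque(): joint torques, N m.
- manip.current_ee_pos(): TCP position.
- manip.current_tcp_rot(): TCP orientation.
- manip.current_force(): force on the tool from outside, world axes, zero at the start.
- manip.current_ft_torque(): the same for the moment, N m.
- manip.current_grip_width(): opening from 0.0 (shut) to 1.0 (fully open).
- manip.current_grip_force(): force on a finger pad.
Only numpy, scipy, OpenCV 4.12 (cv2) and the standard library are available. Lean on these libraries where they do the work, as an engineer would, in place of code of your own. Each camera call takes 0.05 s, during which the arm holds its last target. There are 200 camera calls.

TASK

The three relays in the tractor relay box on the bench stand have worked loose. While the red hold-down frame is still open, press each relay straight into its socket until it is fully home; then swing the frame down over them and press its front bar until the catch snaps and holds it shut. Do not force anything, take the hand away when done, and leave the bearing, the carton and the spray can where they are.

Things in the scene. Friction and masses are not known exactly. Their poses are not given: they have to be found in the camera images.
- stand: green stand, fixed, base 170 x 210 x 6 mm, with a grey relay box (134 x 180 mm, walls to 40 mm) whose open face tilts 30 degrees towards the stand's -x, +x edge high. Origin on the bench under the box's middle, z up, y along the relay row. A dark catch, mid-way on the low edge, rises as high as the shut bar, 5 mm beyond it. Pushing on any of it with over 80 N breaks it.
- relay_white (a joint): how far the white relay (+y end of the row) is pushed in, in m: 0 = standing 10 mm proud, 0.010 = fully home on its stop. A tight push fit: it takes about 8 to 10 N along its slide to move, does not spring back, and stays where it is left. Starts anywhere from 0 to 0.007.
- relay_blue (a joint): how far the blue relay (middle of the row) is pushed in, in m: 0 = standing 10 mm proud, 0.010 = fully home on its stop. A tight push fit: it takes about 8 to 10 N along its slide to move, does not spring back, and stays where it is left. Starts anywhere from 0 to 0.007.
- relay_yellow (a joint): how far the yellow relay (-y end of the row) is pushed in, in m: 0 = standing 10 mm proud, 0.010 = fully home on its stop. A tight push fit: it takes about 8 to 10 N along its slide to move, does not spring back, and stays where it is left. Starts anywhere from 0 to 0.007.
- relay_white_top (a point): centre of the top face of the white relay, a block 30 x 30 x 27 mm at the +y end of the row. z points straight out of the top, along the relay's slide (30 degrees from vertical, leaning to the stand's -x); y along the row, x up-slope. Relay centres are 48 mm apart; seated, the tops stand 27 mm over the box floor.
- relay_blue_top (a point): centre of the top face of the blue relay, a block 30 x 30 x 27 mm in the middle of the row. z points straight out of the top, along the relay's slide (30 degrees from vertical, leaning to the stand's -x); y along the row, x up-slope. Relay centres are 48 mm apart; seated, the tops stand 27 mm over the box floor.
- relay_yellow_top (a point): centre of the top face of the yellow relay, a block 30 x 30 x 27 mm at the -y end of the row. z points straight out of the top, along the relay's slide (30 degrees from vertical, leaning to the stand's -x); y along the row, x up-slope. Relay centres are 48 mm apart; seated, the tops stand 27 mm over the box floor.
- hold_down (a joint): angle of the red hold-down frame about its hinge on the box's high edge, rad: 0 = shut, parallel to the box face; starts open at 1.6 to 1.75, overhanging the relays as seen from above; stop at 1.8. A spring opens it (about 3 N at the bar near shut); from 0.1 the catch resists, 12 to 15 N in all, then below about 0.03 snaps it in and holds it at 0, a hard stop; else it springs up to about 1.2.
- frame_hinge (a point): middle of the frame's hinge axis, along the stand's y; 60 mm up-slope from the relay centres, 5 mm above the top of a seated relay. Turns with the frame: x points from front bar to hinge, z out of the frame's outer face (up when shut).
- bar_mid (a point): middle of the outer face of the frame's front bar, 118 mm from the hinge axis; axes as frame_hinge. The bar is 24 mm wide (x), 166 mm long (y), 6 mm thick. Two 10 mm arms at its ends lead to the hinge; half way a black 8 mm rod joins them, lying 1 mm over seated relays; the rest is open. To shut it, push this face from behind, then from above.
- bearing: loose steel bearing ring lying flat, 72 mm across, 22 mm high; origin at the centre of its underside; leave alone
- carton: loose brown carton 70 x 90 x 55 mm; origin at the centre of its underside; leave alone
- spray_can: loose upright spray can, 52 mm across, 150 mm high; origin at the centre of its underside; leave alone

How it is judged:
By the outcome, as a careful person would: the job done as asked, in the order asked, and still so for the second after the job is handed in, with the robot touching nothing.
It also fails if it takes over 64 s, if anything falls off the work surface, if the arm or the gripper's body presses on something with over 40 N, if the wrist force passes 120 N, or if a joint passes its speed limit or range.

## Working session

There is one attempt and no reset: what is moved stays moved. The work goes in short steps, each a Python script; the robot and the scene stay as the last script left them, time stands still between calls to the robot, and variables do not carry over. Pictures are saved under pics/ and viewed, at most 10 in all, crops included, and the job is handed in when it is done.

```bash
mkdir -p pics; ls; python3 - <<'E'
from bench import manip
import cv2
for c in ("scene","top"):
    p,d=manip.grab_frame(c); cv2.imwrite(f"pics/{c}0.png",p[...,::-1])
    for n in ("stand","relay_white_top","relay_blue_top","relay_yellow_top","frame_hinge","bar_mid","bearing","carton","spray_can"):
        print(c,n,[( [round(v,3) for v in r["at"]],round(r["confidence"],2)) for r in manip.look_for(c,n)[:2]])
print(manip.current_time())
E
```

```text
pics
scene stand [([0.648, -0.028, 0.086], 0.81)]
scene relay_white_top [([0.604, 0.014, 0.092], 0.64)]
scene relay_blue_top []
scene relay_yellow_top [([0.62, -0.079, 0.096], 0.42)]
scene frame_hinge [([0.609, -0.038, 0.22], 0.57)]
scene bar_mid [([0.613, -0.034, 0.22], 0.62)]
scene bearing [([0.562, 0.144, 0.021], 0.69)]
scene carton [([0.748, -0.216, 0.054], 0.75), ([0.608, -0.032, 0.093], 0.23)]
scene spray_can [([0.702, 0.188, 0.108], 0.75), ([0.618, -0.037, 0.219], 0.62)]
top stand [([0.601, -0.026, 0.056], 0.7), ([0.721, -0.215, 0.052], 0.35)]
top relay_white_top [([0.593, 0.005, 0.098], 0.57)]
top relay_blue_top [([0.603, -0.031, 0.091], 0.55), ([0.722, -0.213, 0.053], 0.28)]
top relay_yellow_top [([0.608, -0.083, 0.094], 0.52)]
top frame_hinge [([0.605, -0.033, 0.096], 0.71), ([0.613, -0.034, 0.207], 0.67)]
top bar_mid [([0.614, -0.029, 0.209], 0.7)]
top bearing [([0.557, 0.15, 0.025], 0.63)]
top carton [([0.719, -0.214, 0.056], 0.61)]
top spray_can [([0.667, 0.184, 0.139], 0.73), ([0.606, -0.085, 0.094], 0.27)]
1.0
```

View pics/scene0.png

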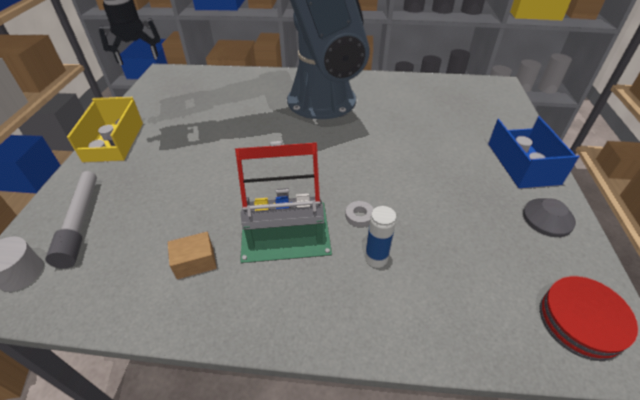

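View pics/top0.png

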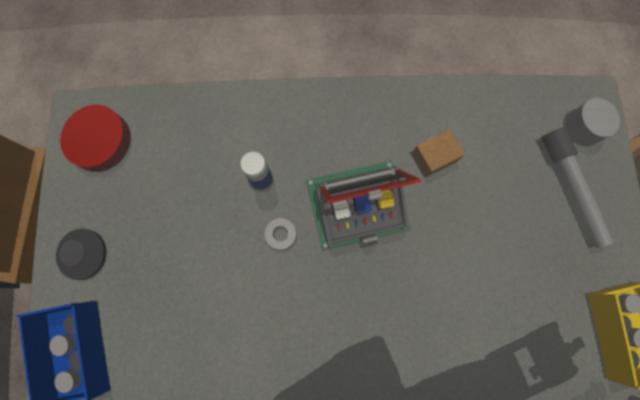

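The scene picture shows the box at about (285,225), with the frame open (bar at 278,150) and the relays at 260–303,200. The top picture shows the catch on the robot side at (368,240), and the stand is yawed slightly. Next is a close look along the slide axis, so I'll check how the wrist camera is mounted first.

```bash
cat > h.py <<'E'
from bench import manip
import numpy as np, cv2
def axes(psi):
    "stand x,y axes, slide n (out), upslope u"
    c,s=np.cos(psi),np.sin(psi)
    X=np.array([c,s,0]);Y=np.array([-s,c,0]);Z=np.array([0,0,1.])
    return X,Y,Z,-.5*X+.866025*Z,.866025*X+.5*Z
def tool(z,Y,sgn=1):
    "tool pointing along z, closing along +-Y"
    y=sgn*Y; return np.column_stack([np.cross(y,z),y,z])
def cloud(cam):
    c=manip.get_calibration(cam); p,d=manip.grab_frame(cam)
    K=np.array(c["camera_matrix"]);v,u=np.mgrid[:400,:640]
    pts=np.stack([u,v],-1).reshape(-1,1,2).astype(float)
    r=cv2.undistortPoints(pts,K,np.array([c["k1"],0,0,0,0.])).reshape(400,640,2)
    Xc=np.dstack([r*d[...,None],d]); W=(Xc-np.array(c["t"]))@np.array(c["R"])
    return p,d,W,c
E
python3 - <<'E'
from h import *
R=np.array(manip.current_tcp_rot());p=np.array(manip.current_ee_pos());c=manip.get_calibration("wrist")
Rc=np.array(c["R"]);cp=-Rc.T@np.array(c["t"])
print(R.round(2),"cam in tool",(R.T@(cp-p)).round(3),"cam axes in tool",(R.T@Rc.T).round(2))
X,Y,Z,n,u=axes(.13)
for s in(1,-1):
  for h in (.2,.15,.0):
    q=manip.inverse_kinematics(np.array([.6,-.035,.093])+h*n,tool(-n,Y,s)); print(s,h,None if q is None else np.round(q,2))
E
```

```text
[[ 0.9   0.44 -0.  ]
 [ 0.44 -0.9  -0.  ]
 [-0.    0.   -1.  ]] cam in tool [ 0.08   0.    -0.143] cam axes in tool [[-0.   -0.95 -0.31]
 [ 1.   -0.   -0.  ]
 [-0.   -0.31  0.95]]
1 0.2 [-0.3   0.02  2.06  0.37  0.61 -2.26]
1 0.15 [-0.27  0.13  2.06  0.42  0.5  -2.3 ]
1 0.0 [-0.21  0.49  1.98  0.77  0.24 -2.62]
-1 0.2 [-0.3   0.02  2.06  0.37  0.61  0.88]
-1 0.15 [-0.27  0.13  2.06  0.42  0.5   0.84]
-1 0.0 [-0.21  0.49  1.98  0.77  0.24  0.52]
```

```bash
python3 - <<'E'
from h import *
X,Y,Z,n,u=axes(.13)
for k in(-1,0,1):
    q=manip.inverse_kinematics(np.array([.6,-.035,.09])+.048*k*Y,tool(-n,Y,1)); print(k,None if q is None else np.round(q,2))
manip.set_gripper(0.0)
manip.move_ptp(np.array([.6,-.035,.093])+.2*n-.02*u,tool(-n,Y,1))
manip.dwell(.3)
p,d,W,c=cloud("wrist"); cv2.imwrite("pics/w0.png",p[...,::-1]); np.savez("w0.npz",p=p,d=d,W=W)
for nm in ("relay_white_top","relay_blue_top","relay_yellow_top","frame_hinge","bar_mid"):
    print(nm,[(np.round(r["at"],4),round(r["confidence"],2)) for r in manip.look_for("wrist",nm)[:2]])
print(manip.current_time(),manip.current_force())
E
```

```text
-1 [-0.3   0.51  1.95  0.82  0.29 -2.75]
0 [-0.21  0.49  1.98  0.79  0.24 -2.64]
1 [-0.11  0.48  2.    0.69  0.19 -2.46]
relay_white_top [(array([0.5874, 0.0109, 0.0981]), 0.98)]
relay_blue_top [(array([ 0.5942, -0.0348,  0.0967]), 0.66), (array([ 0.7075, -0.2128,  0.0524]), 0.6)]
relay_yellow_top [(array([ 0.6084, -0.08  ,  0.0944]), 0.95)]
frame_hinge [(array([ 0.6294, -0.0034,  0.1763]), 0.93), (array([0.5883, 0.0126, 0.0941]), 0.56)]
bar_mid [(array([ 0.6244, -0.001 ,  0.1748]), 0.88)]
4.2833 [-0.08141211 -0.43007228 -0.55800614]
```

View pics/w0.png

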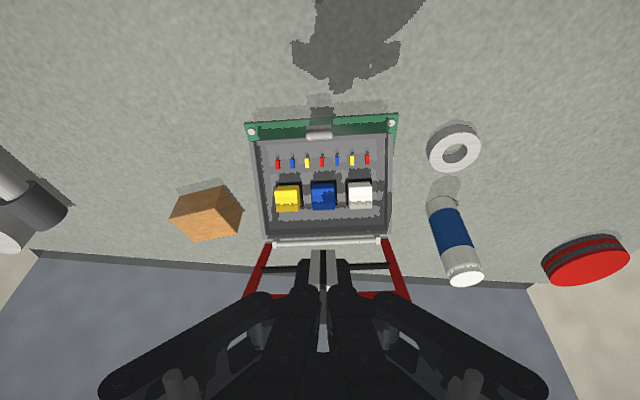

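The wrist picture shows the yellow relay at (288,197), blue at (323,195) and white at (360,192). The catch is at (320,135) and the hinge rod at (330,241). I'll measure the relay top faces and the stand yaw from depth.

```bash
cat > meas.py <<'E'
from h import *
f=np.load("w0.npz");p,d,W=f["p"],f["d"],f["W"]
hsv=cv2.cvtColor(p,cv2.COLOR_RGB2HSV);H,S,V=[hsv[...,i].astype(int) for i in range(3)]
vv,uu=np.mgrid[:400,:640]
g=(abs(H-75)<20)&(S>80)&(vv<240)&(uu>200)&(uu<430)&(d>0)
G=W[g]; print("green",g.sum(),"z med",np.median(G[:,2]).round(4))
X0=[]
masks=dict(yellow=((H>20)&(H<35)&(S>120),288,197),blue=((abs(H-112)<15)&(S>120),323,195),white=((S<40)&(V>150),360,192))
psi=.13
for it in range(2):
    X,Y,Z,n,u=axes(psi); C=[]
    for nm,(m,a,b) in masks.items():
        m=m&(abs(uu-a)<20)&(abs(vv-b)<22)&(d>0)
        q=W[m]; hn=q@n; top=np.percentile(hn,80); t=q[abs(hn-top)<.003]
        lo,hi=[np.percentile(np.c_[t@u,t@Y],k,axis=0) for k in(1,99)]
        mid=(lo+hi)/2; c=mid[0]*u+mid[1]*Y+np.median(t@n)*n; C.append(c)
        print(nm,len(t),"ext",(hi-lo).round(4),"c",c.round(4),"u,Y,n",[round(float(c@e),4) for e in(u,Y,n)])
    dd=C[2]-C[0]; psi=np.arctan2(-dd[0],dd[1]); print("psi relays",psi,"span",np.linalg.norm(dd))
# yaw from green edge (top front line) and box rim
X,Y,Z,n,u=axes(.13)
gp=G[abs(G[:,2]-.006)<.004]
# front edge: min along X in bins of Y
def edge(Q,sgn):
    s=Q@Y;t=Q@X*sgn;bi=((s-s.min())/.008).astype(int);P=[Q[bi==k][np.argmin(t[bi==k])] for k in range(2,bi.max()-1) if (bi==k).sum()>3]
    P=np.array(P);sl=np.polyfit(P@Y,P@X,1);return .13-np.arctan(sl[0]),(P@X).std(),P.mean(0)
print("green front yaw",edge(gp,1), "Y extent",np.ptp(gp@Y))
rect=cv2.minAreaRect((gp[:,:2]*1000).astype(np.float32));print(rect)
# red frame
r=((H<8)|(H>172))&(S>150)&(vv>240)&(vv<300)&(uu>230)&(uu<420)&(d>0);Rr=W[r];print("red",r.sum(),[ (np.percentile(Rr@e,2).round(4),np.percentile(Rr@e,98).round(4)) for e in (u,Y,n)])
# heading of arms: plane fit
c=Rr.mean(0);nn=np.linalg.svd(Rr-c)[2][2];nn*=np.sign(nn@u);print("frame normal ang",np.arctan2(nn@u,nn@n),nn@Y,c.round(4))
E
python3 meas.py
```

```text
green 1871 z med 0.006
yellow 491 ext [0.0284 0.029 ] c [ 0.6068 -0.0828  0.0941] u,Y,n [0.5589, -0.1607, -0.214]
blue 493 ext [0.0281 0.0295] c [ 0.5973 -0.0361  0.0936] u,Y,n [0.5557, -0.1132, -0.2128]
white 518 ext [0.0302 0.0283] c [0.5872 0.0106 0.0959] u,Y,n [0.5534, -0.0656, -0.2087]
psi relays 0.20712464839248332 span 0.09545751943913762
yellow 490 ext [0.0285 0.0287] c [ 0.6069 -0.0828  0.0942] u,Y,n [0.5467, -0.2058, -0.2069]
blue 493 ext [0.0278 0.0289] c [ 0.5973 -0.0359  0.0936] u,Y,n [0.5466, -0.158, -0.2075]
white 519 ext [0.0291 0.0281] c [0.5872 0.0105 0.096 ] u,Y,n [0.5475, -0.1104, -0.2053]
psi relays 0.20808784773206526 span 0.09540536644119332
green front yaw (np.float64(0.20194265909940493), np.float64(0.004102692147327822), array([ 0.53399807, -0.0421716 ,  0.00468972])) Y extent 0.21083725932108785
((563.953125, -42.21746826171875), (60.7171516418457, 208.15626525878906), 11.113205909729004)
red 1189 [(np.float64(0.6094), np.float64(0.6276)), (np.float64(-0.1934), np.float64(-0.0296)), (np.float64(-0.2022), np.float64(-0.0944))]
frame normal ang 1.5443017237450116 0.05475031178786956 [ 0.613  -0.0241  0.1899]
```

```bash
sed -i 's/^psi=.13/psi=.20/; s/range(2):$/range(1):/; s/axes(.13)/axes(.2)/; s/return .13/return .2/' meas.py; cat >> meas.py <<'E'
# box floor between relays and fuses, catch top, hinge rod
for nm,(a,b,w,h) in dict(floor=(322,218,40,2),floor2=(322,178,40,2),catch=(320,134,8,3),hinge=(330,241,20,1)).items():
    q=W[b-h:b+h+1,a-w:a+w+1].reshape(-1,3); print(nm,[np.median(q@e).round(4) for e in(u,Y,n)],(q@n).std().round(4))
# bar
for k in(.25,.5,.75):print()
E
python3 meas.py
python3 - <<'E'
from h import *
X,Y,Z,n,u=axes(.2)
for cam in("scene","top"):
    p,d,W,c=cloud(cam)
    hsv=cv2.cvtColor(p,cv2.COLOR_RGB2HSV);H,S=hsv[...,0].astype(int),hsv[...,1]
    m=((H<8)|(H>172))&(S>120)&(d>0)&(np.linalg.norm(W-[.61,-.03,.17],axis=2)<.13)
    q=W[m];b=q[q[:,2]>np.percentile(q[:,2],98)-.02]
    c0=q.mean(0);nn=np.linalg.svd(q-c0)[2][2];nn*=np.sign(nn@u)
    print(cam,m.sum(),"ang",np.arctan2(nn@u,nn@n),"bar med u,Y,n",[np.median(b@e).round(4) for e in(u,Y,n)],"Yext",np.percentile(b@Y,[1,99]).round(4),"n",np.percentile(q@n,[1,99]).round(4),"zmax",q[:,2].max())
E
```

```text
green 1871 z med 0.006
yellow 490 ext [0.0284 0.0288] c [ 0.6069 -0.0828  0.0941] u,Y,n [0.5479, -0.2017, -0.2076]
blue 493 ext [0.0278 0.0289] c [ 0.5973 -0.0359  0.0936] u,Y,n [0.5476, -0.1538, -0.2081]
white 519 ext [0.0292 0.0281] c [0.5872 0.0105 0.0959] u,Y,n [0.5482, -0.1063, -0.2057]
psi relays 0.2077885271332829 span 0.0954081398832443
green front yaw (np.float64(0.2020778551177355), np.float64(0.0005119351245371028), array([ 0.53524161, -0.04847675,  0.00488795])) Y extent 0.20793780517320343
((563.953125, -42.21746826171875), (60.7171516418457, 208.15626525878906), 11.113205909729004)
red 1189 [(np.float64(0.6054), np.float64(0.6161)), (np.float64(-0.2354), np.float64(-0.0719)), (np.float64(-0.197), np.float64(-0.0924))]
frame normal ang 1.545213864825957 -0.004918910531656773 [ 0.613  -0.0241  0.1899]
floor [np.float64(0.5857), np.float64(-0.1584), np.float64(-0.2405)] 0.0185
floor2 [np.float64(0.5272), np.float64(-0.1546), np.float64(-0.2403)] 0.032
catch [np.float64(0.4668), np.float64(-0.1522), np.float64(-0.2074)] 0.0313
hinge [np.float64(0.6063), np.float64(-0.1475), np.float64(-0.2053)] 0.0012



scene 1320 ang 1.658766776563831 bar med u,Y,n [np.float64(0.6217), np.float64(-0.154), np.float64(-0.0904)] Yext [-0.2341 -0.0732] n [-0.2011 -0.0796] zmax 0.24316400882867628
top 555 ang 1.8705112789991591 bar med u,Y,n [np.float64(0.6214), np.float64(-0.1491), np.float64(-0.0809)] Yext [-0.2308 -0.0701] n [-0.2309 -0.0775] zmax 0.2446665682528983
```

```bash
cat >> h.py <<'E'
X,Y,Z,n,u=axes(.2)
def P(a,b,c): return a*u+b*Y+c*n
RY=dict(yellow=-.2017,blue=-.154,white=-.1063); TOP=dict(yellow=-.2076,blue=-.2081,white=-.2057); RU=.546
def unp(p): return [round(float(np.dot(p,e)),4) for e in(u,Y,n)]
E
python3 - <<'E'
from h import *
for t in(0,5):
  t=np.radians(t)
  z=-n*np.cos(t)-u*np.sin(t)
  for k in RY:
    for h in(-.18,-.213):
      q=manip.inverse_kinematics(P(RU,RY[k],h),tool(z,Y)); print(t,k,h,None if q is None else np.round(q,2))
E
```

```text
0.0 yellow -0.18 [-0.34  0.44  1.96  0.77  0.37 -2.78]
0.0 yellow -0.213 [-0.32  0.52  1.93  0.86  0.33 -2.86]
0.0 blue -0.18 [-0.25  0.42  2.01  0.76  0.32 -2.7 ]
0.0 blue -0.213 [-0.23  0.5   1.98  0.86  0.28 -2.79]
0.0 white -0.18 [-0.15  0.4   2.04  0.71  0.26 -2.57]
0.0 white -0.213 [-0.13  0.48  2.01  0.84  0.22 -2.69]
0.08726646259971647 yellow -0.18 [-0.31  0.45  1.91  0.51  0.44 -2.51]
0.08726646259971647 yellow -0.213 [-0.3   0.52  1.88  0.55  0.4  -2.54]
0.08726646259971647 blue -0.18 [-0.23  0.43  1.95  0.47  0.4  -2.4 ]
0.08726646259971647 blue -0.213 [-0.21  0.5   1.93  0.51  0.35 -2.44]
0.08726646259971647 white -0.18 [-0.13  0.41  1.99  0.4   0.36 -2.25]
0.08726646259971647 white -0.213 [-0.12  0.48  1.96  0.45  0.31 -2.29]
```

```bash
cat >> h.py <<'E'
from scipy.spatial.transform import Rotation as Ro
def twist(R,a): return R@Ro.from_rotvec([0,0,a]).as_matrix()
E
python3 - <<'E'
from h import *
for a in(.17,-.17):
  for k in RY:
    q=manip.inverse_kinematics(P(RU,RY[k],-.213),twist(tool(-n,Y),a)); print(a,k,None if q is None else np.round(q,2))
E
```

```text
0.17 yellow [-0.32  0.52  1.93  0.86  0.33 -2.69]
0.17 blue [-0.23  0.5   1.98  0.86  0.28 -2.62]
0.17 white [-0.13  0.48  2.01  0.84  0.22 -2.52]
-0.17 yellow None
-0.17 blue None
-0.17 white [-0.13  0.48  2.01  0.84  0.22 -2.86]
```

```bash
cat >> h.py <<'E'
RT=twist(tool(-n,Y),.17)
def press(k,fmax=20,nmin=-.218):
    manip.move_l(P(RU,RY[k],-.175),RT,max_speed=.12)
    manip.dwell(.15); f0=np.array(manip.current_force())
    manip.move_l(P(RU,RY[k],TOP[k]+.004),max_speed=.06)
    c=TOP[k]+.004; log=[]
    while c>nmin:
        c-=.001; manip.move_l(P(RU,RY[k],c),max_speed=.02)
        f=float((np.array(manip.current_force())-f0)@n); a=unp(manip.current_ee_pos())
        log.append((round(c,4),a[2],round(f,1)))
        if f>fmax: break
    print(k,*log,manip.current_time()); 
    manip.move_l(P(RU,RY[k],-.185),max_speed=.1)
E
python3 - <<'E'
from h import *
manip.move_ptp(P(RU,RY["yellow"],-.165),RT)
press("yellow")
print(manip.current_time(),unp(manip.current_ee_pos()))
E
```

```text
yellow (-0.2046, -0.2044, 1.4) (-0.2056, -0.2056, 1.8) (-0.2066, -0.2066, 0.7) (-0.2076, -0.2077, 0.3) (-0.2086, -0.2085, 4.2) (-0.2096, -0.2095, 6.0) (-0.2106, -0.2106, 5.6) (-0.2116, -0.2116, 5.9) (-0.2126, -0.2126, 4.9) (-0.2136, -0.2136, 6.4) (-0.2146, -0.2138, 23.9) 8.8583
9.3083 [0.5461, -0.2018, -0.1852]
```

```bash
python3 - <<'E'
from h import *
press("blue"); press("white")
manip.move_l(P(RU-.02,RY["blue"],-.02),max_speed=.15); manip.dwell(.2)
p,d,W,c=cloud("wrist"); cv2.imwrite("pics/w1.png",p[...,::-1]); np.savez("w0.npz",p=p,d=d,W=W)
print(manip.current_time(),unp(manip.current_ee_pos()))
E
python3 meas.py | egrep "yellow|blue|white|floor|frame"
```

```text
blue (-0.2051, -0.2049, 0.7) (-0.2061, -0.2061, -0.5) (-0.2071, -0.2072, -0.4) (-0.2081, -0.2081, -0.0) (-0.2091, -0.209, 3.9) (-0.2101, -0.2101, 4.7) (-0.2111, -0.2111, 4.5) (-0.2121, -0.2121, 4.8) (-0.2131, -0.2131, 3.9) (-0.2141, -0.2137, 13.8) (-0.2151, -0.2139, 35.6) 13.4
white (-0.2027, -0.2025, -0.8) (-0.2037, -0.2037, -1.0) (-0.2047, -0.2048, 0.4) (-0.2057, -0.2057, 0.0) (-0.2067, -0.2067, 4.6) (-0.2077, -0.2077, 5.3) (-0.2087, -0.2087, 5.2) (-0.2097, -0.2097, 4.6) (-0.2107, -0.2107, 4.9) (-0.2117, -0.2117, 4.6) (-0.2127, -0.2128, 4.7) (-0.2137, -0.2136, 6.4) (-0.2147, -0.2139, 27.8) 18.4
20.4 [0.5259, -0.1538, -0.0204]
yellow 479 ext [0.0275 0.029 ] c [ 0.6092 -0.0822  0.0886] u,Y,n [0.5472, -0.2016, -0.2137]
blue 503 ext [0.028 0.029] c [ 0.6    -0.0355  0.0888] u,Y,n [0.5476, -0.154, -0.2136]
white 523 ext [0.0289 0.0288] c [0.5909 0.0115 0.089 ] u,Y,n [0.5481, -0.1061, -0.2136]
frame normal ang 1.6008136905746995 -0.011306419897215952 [ 0.6134 -0.007   0.183 ]
floor [np.float64(0.577), np.float64(-0.1634), np.float64(-0.2403)] 0.0273
floor2 [np.float64(0.5211), np.float64(-0.1538), np.float64(-0.2405)] 0.0254
```

View pics/w1.png

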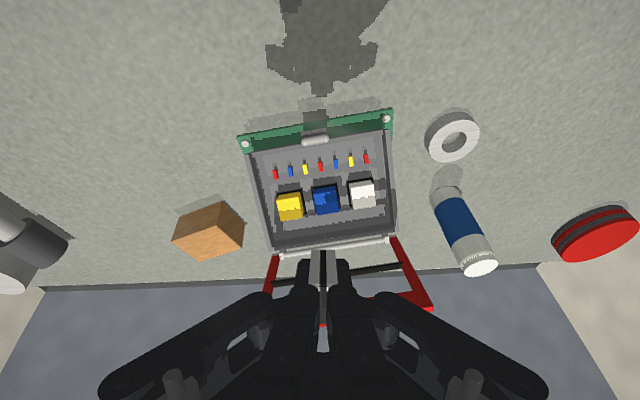

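```bash
cat >> h.py <<'E'
HU,HN,YM=.6077,-.2086,-.154
def way(th,s=1,tw=0.,tmax=.6,dn=0.):
    tau=min(th,tmax); off=np.interp(th,[.3,.8],[.003,.011])
    d=-u*np.cos(th)+n*np.sin(th); zz=n*np.cos(th)+u*np.sin(th); e=u*np.cos(tau)-n*np.sin(tau)
    return P(HU,YM,HN)+.118*d+(.003+dn)*zz+off*e, twist(tool(-n*np.cos(tau)-u*np.sin(tau),Y,s),tw)
E
python3 - <<'E'
from h import *
p,R=way(1.95);print(p,way(0)[0])
for s in(1,-1):
  for tw in(0,.17):
   print(s,tw)
   for th in(1.95,1.2,.6,.3,0):
    p,R=way(th,s,tw); q=manip.inverse_kinematics(p,R); print(th,p.round(3),None if q is None else np.round(q,2))
E
```

```text
[ 0.64562663 -0.02625718  0.23956122] [ 0.54953104 -0.04573673  0.06829526]
1 0
1.95 [ 0.646 -0.026  0.24 ] [-0.1   0.56  1.31 -0.02  1.34 -1.87]
1.2 [ 0.571 -0.041  0.199] [-0.14  0.46  1.57 -0.03  1.18 -1.9 ]
0.6 [ 0.541 -0.047  0.135] [-0.16  0.49  1.71 -0.03  1.02 -1.91]
0.3 [ 0.538 -0.048  0.101] [-0.22  0.43  1.93  0.17  0.57 -2.12]
0 [ 0.55  -0.046  0.068] None
1 0.17
1.95 [ 0.646 -0.026  0.24 ] [-0.1   0.56  1.31 -0.02  1.34 -1.7 ]
1.2 [ 0.571 -0.041  0.199] [-0.14  0.46  1.57 -0.03  1.18 -1.73]
0.6 [ 0.541 -0.047  0.135] [-0.16  0.49  1.71 -0.03  1.02 -1.74]
0.3 [ 0.538 -0.048  0.101] [-0.22  0.43  1.93  0.17  0.57 -1.95]
0 [ 0.55  -0.046  0.068] None
-1 0
1.95 [ 0.646 -0.026  0.24 ] [-0.1   0.56  1.31 -0.02  1.34  1.27]
1.2 [ 0.571 -0.041  0.199] [-0.14  0.46  1.57 -0.03  1.18  1.24]
0.6 [ 0.541 -0.047  0.135] [-0.16  0.49  1.71 -0.03  1.02  1.23]
0.3 [ 0.538 -0.048  0.101] [-0.22  0.43  1.93  0.17  0.57  1.02]
0 [ 0.55  -0.046  0.068] [-0.28  0.48  2.1   1.23  0.25 -0.07]
-1 0.17
1.95 [ 0.646 -0.026  0.24 ] [-0.1   0.56  1.31 -0.02  1.34  1.44]
1.2 [ 0.571 -0.041  0.199] [-0.14  0.46  1.57 -0.03  1.18  1.41]
0.6 [ 0.541 -0.047  0.135] [-0.16  0.49  1.71 -0.03  1.02  1.4 ]
0.3 [ 0.538 -0.048  0.101] [-0.22  0.43  1.93  0.17  0.57  1.19]
0 [ 0.55  -0.046  0.068] [-0.28  0.48  2.1   1.23  0.25  0.1 ]
```

```bash
cat >> h.py <<'E'
def way(th,dn=0.,tmin=.25,tmax=.6):
    tau=np.clip(th,tmin,tmax); off=np.interp(th,[.25,.8],[-.005,.011])
    d=-u*np.cos(th)+n*np.sin(th); zz=n*np.cos(th)+u*np.sin(th); e=u*np.cos(tau)-n*np.sin(tau)
    p=P(HU,YM,HN)+.118*d+(.003+dn)*zz
    p=p+off*e if th>tmin else p-.006*d-.011*e
    return p, tool(-n*np.cos(tau)-u*np.sin(tau),Y,1)
E
python3 - <<'E'
from h import *
for th in(1.95,.6,.25,.1,-.02):
    q=manip.inverse_kinematics(*way(th)); print(th,None if q is None else np.round(q,2))
p,R=way(1.95)
q=manip.inverse_kinematics(*way(-.03))
if q is not None:
    c=np.array(manip.current_ee_pos()); manip.move_l(c+[0,0,.1],max_speed=.15)
    manip.move_ptp(p+.02*X+[0,0,.12],R)
    manip.move_l(p+.01*X,max_speed=.12); manip.dwell(.15)
    f0=np.array(manip.current_force()); np.save("f0.npy",f0)
    for th in (1.85,1.75,1.68,1.6,1.5):
        manip.move_l(*way(th),max_speed=.06)
        print(th,(np.array(manip.current_force())-f0).round(1))
    pic=manip.grab_frame("scene")[0]; cv2.imwrite("pics/s1.png",cv2.resize(pic[100:300,150:450],None,fx=2,fy=2)[...,::-1])
print(manip.current_time())
E
```

```text
1.95 [-0.1   0.56  1.31 -0.02  1.34 -1.87]
0.6 [-0.16  0.49  1.71 -0.03  1.01 -1.91]
0.25 [-0.24  0.43  1.98  0.24  0.49 -2.21]
0.1 [-0.23  0.47  1.98  0.26  0.46 -2.22]
-0.02 [-0.23  0.5   1.97  0.27  0.44 -2.23]
1.85 [ 0.8  1.1 -0.1]
1.75 [1.4 0.8 2.1]
1.68 [1.8 0.5 1.2]
1.6 [0.7 1.4 1.2]
1.5 [1.4 0.6 1.1]
25.325
```

View pics/s1.png

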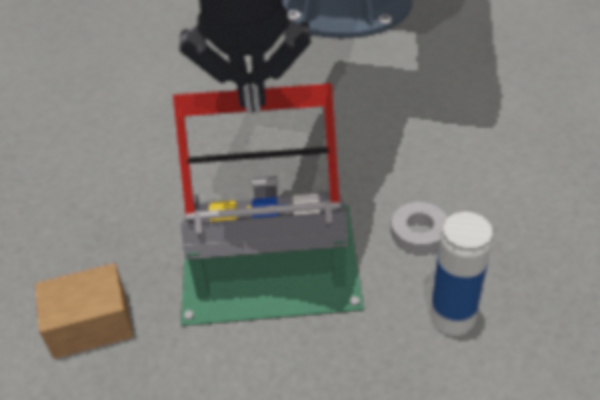

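The picture shows the closed fingertip behind the bar at its middle (252,97), and the frame is tipping forward. I'll carry on along the arc.

```bash
python3 - <<'E'
from h import *
f0=np.load("f0.npy")
for th in (1.35,1.2,1.05,.9,.75,.6,.5,.4,.32,.25,.2,.15,.12):
    manip.move_l(*way(th),max_speed=.06)
    zz=n*np.cos(th)+u*np.sin(th); f=np.array(manip.current_force())-f0
    print(th,f.round(1),"N",(f@zz).round(1))
    if np.linalg.norm(f)>20: print("STOP");break
pic=manip.grab_frame("scene")[0]; cv2.imwrite("pics/s2.png",cv2.resize(pic[100:300,150:450],None,fx=2,fy=2)[...,::-1])
print(manip.current_time())
E
```

```text
1.35 [0.7 0.6 0.6] N 1.0
1.2 [1.2 0.5 1.2] N 1.7
1.05 [0.9 0.6 1.7] N 2.0
0.9 [1.2 0.9 1.2] N 1.6
0.75 [0.8 0.5 2. ] N 2.2
0.6 [-0.9  1.2  3.1] N 3.0
0.5 [0.3 0.9 2.3] N 2.3
0.4 [-0.9  0.   1.3] N 1.4
0.32 [0.  0.5 2.7] N 2.6
0.25 [-0.3  0.2  1.3] N 1.4
0.2 [2.6 0.5 3.3] N 2.3
0.15 [ 0.7 -0.2  2.9] N 2.5
0.12 [0.9 0.7 2.1] N 1.6
30.1167
```

View pics/s2.png

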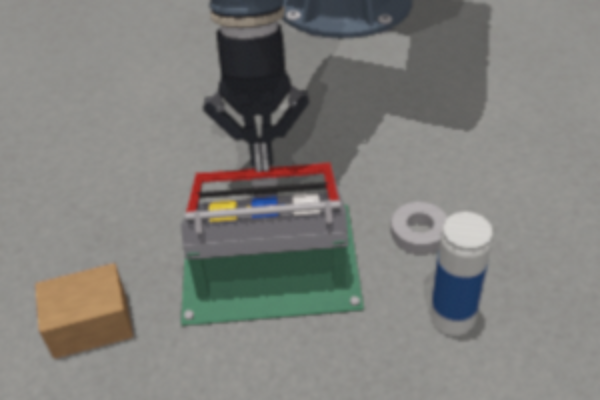

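The frame is nearly shut, with the fingertip on the bar at (261,170). Now I'll make the final press in small force-guarded steps.

```bash
python3 - <<'E'
from h import *
f0=np.load("f0.npy")
th=.12;snap=False
while th>-.05:
    th-=.01; manip.move_l(*way(th),max_speed=.03)
    f=np.array(manip.current_force())-f0; N=f@n
    print(round(th,3),"N",N.round(1),np.linalg.norm(f).round(1))
    if N>24 or (th<.02 and N>20): break
manip.dwell(.2); print("hold",((np.array(manip.current_force())-f0)@n).round(1))
c=np.array(manip.current_ee_pos()); print(unp(c))
manip.move_l(c+.06*n,max_speed=.05)
manip.move_l(c+.2*n,max_speed=.15)
manip.dwell(.2)
p,d,W,cc=cloud("wrist"); cv2.imwrite("pics/w2.png",p[...,::-1]); np.savez("w2.npz",p=p,d=d,W=W)
hsv=cv2.cvtColor(p,cv2.COLOR_RGB2HSV);H,S=hsv[...,0].astype(int),hsv[...,1]
m=((H<8)|(H>172))&(S>140)&(d>0)&(np.linalg.norm(W-P(.548,YM,-.2056),axis=2)<.12)
q=W[m];qn=q@n;b=q[(q@u<.505)]
print(m.sum(),"bar u,Y,n",[np.median(b@e).round(4) for e in(u,Y,n)],"slope",np.polyfit(q@u,qn,1)[0].round(3))
print(manip.current_time())
E
```

```text
0.11 N 1.7 3.1
0.1 N 1.8 2.8
0.09 N 5.8 6.4
0.08 N 15.6 15.9
0.07 N 15.3 15.6
0.06 N 12.2 12.5
0.05 N 8.4 8.7
0.04 N 6.8 7.3
0.03 N 5.6 6.0
0.02 N 3.4 4.9
0.01 N 1.4 2.4
0.0 N 1.8 3.2
-0.01 N 1.5 2.3
-0.02 N 4.1 4.1
-0.03 N 9.4 9.5
-0.04 N 22.7 22.8
hold 21.8
[0.4848, -0.1539, -0.2066]
3125 bar u,Y,n [np.float64(0.4897), np.float64(-0.1536), np.float64(-0.2061)] slope -0.001
37.0167
```

View pics/w2.png

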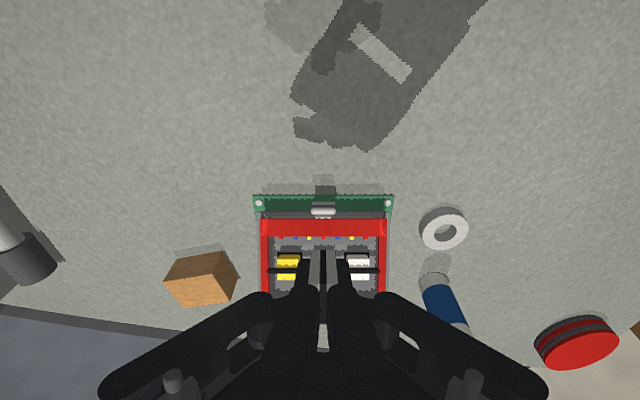

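The frame is shut flat: the bar at (323,227) measures n = -0.206 with zero slope, and it stayed down once the hand left. The catch sits at (323,211), and the relays lie under the rod. The hand is clear, so I'm handing in.

```bash
python3 -c "
from bench import manip
print(manip.current_force()); print(manip.sign_off())"
```

```text
[ 0.25607821 -0.44256187  0.20216758]
the job is handed in; nothing more can be done
None
```

All three relays are pressed fully home and the hold-down frame is snapped shut and holding; the hand is clear, the bearing, carton and spray can were not touched, and the job was handed in at about 37 s.

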